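Change over two drying cabinets with drop-down doors

TASK

Two small white drying cabinets with drop-down front doors stand on the bench. The one with the round vent cap on its roof is loaded and its door has been left down: push that door up until it is fully shut, and pull the door of the other cabinet all the way down, ready to be loaded. Leave the big white bottle to the left of the cabinets standing where it is.

Things in the scene. Friction and masses are not known exactly. Their poses are not given: they have to be found in the camera images.
- vent_cabinet: Fixed small white sheet-metal drying cabinet with louvred sides, 120 x 120 mm, roof 132 mm high, with a round steel vent cap 28 mm high on the roof; small bottles inside; its door stands down at the start (1.0 to 1.4). Origin: centre of its underside on the table; front (door) faces -x, z up.
- vent_door (a joint): Door of the vented cabinet, rad: 0 shut (upright, at its stop), 1.4 fully down (nearly level, at its stop). Hinged along its bottom edge, swings down towards the robot. 120 mm wide, 95 mm high without handle, 12 mm thick, glass window. Stiff hinge: stays where it is left; 2 to 4 N at the bar moves it either way.
- vent_door_bar (a point): Middle of the vented cabinet's door bar: steel, 10 mm thick, level, 80 mm clear between two posts, in the door's plane, 50 mm clear of door edge and roof: pinch it from above at any door angle, one finger before, one behind, opened 40 mm. Axes turn with the door: z from hinge to bar, y along bar (left), x inward. Hinge line 150 mm along -z, 37 mm above table. Bar height 187 mm shut, 62 mm down.
- plain_cabinet: Fixed cabinet of the same make and size, flat roof without vent cap, a small flat carton (18 mm high) lying loose at the back of the roof; empty; its door is shut at the start (under 0.05). Origin: centre of its underside on the table; front (door) faces -x, z up. Either cabinet may be the left one.
- plain_door (a joint): Door of the plain cabinet, rad: 0 shut (upright, at its stop), 1.4 fully down (nearly level, at its stop). Hinged along its bottom edge, swings down towards the robot. 120 mm wide, 95 mm high without handle, 12 mm thick, glass window. Stiff hinge: stays where it is left; 2 to 4 N at the bar moves it either way.
- plain_door_bar (a point): Middle of the plain cabinet's door bar: steel, 10 mm thick, level, 80 mm clear between two posts, in the door's plane, 50 mm clear of door edge and roof: pinch it from above at any door angle, one finger before, one behind, opened 40 mm. Axes turn with the door: z from hinge to bar, y along bar (left), x inward. Hinge line 150 mm along -z, 37 mm above table. Bar height 187 mm shut, 62 mm down.
- saline_bottle: Bystander: white bottle, 68 mm in diameter, 165 mm high, standing loose on the table to the left of the cabinets and nearer the robot. Origin at the centre of its underside, z up.

How it is judged:
By the outcome, as a careful person would: the job done as asked, in the order asked, and still so for the second after the job is handed in, with the robot touching nothing.
It also fails if it takes over 51 s, if anything falls off the work surface, if the arm or the gripper's body presses on something with over 40 N, if the wrist force passes 120 N, or if a joint passes its speed limit or range.

ROBOT

A 7-joint arm with a two-finger parallel gripper is mounted at the origin on a cart in front of the work surface, level with it; the furniture and walls round the work are solid. World frame = base frame: x ahead of the robot, y to its left, z up, the work surface at z = 0. Lengths are in m, angles in rad, forces in N, time in s.
With the tool pointing down it reaches from about 0.4 to 0.75 m from the base axis. Payload 19.5 kg.
Tool frame: the origin (TCP) lies midway between the tips of the shut fingers; the grasp point (between the pads) lies 19 mm behind it; z points along the fingers, y is the line along which they close (so a half turn about z gives the same grasp; the last joint's range is limited). The gripper opens to 85 mm and grips with 20 to 120 N. Pads are 22 mm wide; open, the fingers measure 114 mm over their backs; the gripper's body (76 mm by 85 mm) begins 54 mm behind the grasp point. The pads swing forward as they close: fully open they stand 13 mm farther back than shut.
Start: joints at [1.168, 0.707, -0.028, 1.485, 0.022, 0.951, -0.075], TCP at [0.203, -0.538, 0.231] pointing down, gripper open.
Joint ranges: [-2.71, 2.71], [-0.32, 2.16], [-1.57, 1.52], [0, 2.45], [-1.46, 4.6], [0, 2.02], [-2.83, 2.83]. Speed limits (rad/s): [1.89, 1.89, 2.57, 2.57, 3.01, 3.01, 3.01].

INTERFACE

Orientations are given as [roll, pitch, yaw] about the fixed x, y, z axes, in that order (R = Rz(yaw) Ry(pitch) Rx(roll)).
In Python, from bench import env, optics, workorder gives the robot as it stands. The module is installed in compiled form; this text tells all that it offers.
- The arm moves only by the shell command python3 -m jog 'ROWS'. ROWS is JSON, a list of rows, each a list of 5 numbers: the shift along the tool's x, y, z in mm, then the turn about the tool's z in degrees, then the opening, from -1 (shut) to 1 (fully open). In form: [[x, y, z, spin, fingers], ...]. A call has 1 to 8 rows; each row shifts and turns the commanded pose from where the row before left it, along the tool's axes as they then stand; what a row does not reach is not made up. A row lasts 1/12 s, in which the tool goes at most 41.7 mm and 7.16 degrees, less where a joint would pass 70% of its speed; a pose out of reach is approached as far as the arm can. A call is refused whole if a number of a shift passes 41.7 or a number of a turn 7.16, either way. A call with a gripper value outside its range is refused whole. The fingers move at their own pace and stop on an object; the grip force is fixed at half the most. Time passes only in rows, so rows that do not move let the fingers close. It gives the time, the measured TCP pose, the force, the opening and the grip force at its end, in the units of the state.
- env.observe(): the state, without advancing time (a new reading comes with each control period).
- optics.get_image(name): name is "scene" or "side" or "wrist"; returns the picture (400x640x3 uint8, red, green, blue); there is no depth.
- optics.camera_info(name): a dict with "fx", "fy", "cx", "cy" (pixels), "k1" (the pictures are not rectified: a ray, as slopes to the right and down, at radius r is drawn at 1 + k1 r^2 times it, then the intrinsics apply), "extrinsics" (4x4, takes a point from world to camera coordinates). Camera axes: x right, y down, z forward; pixel columns grow to the right and rows downward; lengths in m; the calibration is good to about 2 mm. A picture is of the moment at which its call begins: read the wrist's pose just before it. camera_info takes no time and is no camera call; for the wrist camera it gives the pose at the moment of the call.
- workorder.close_job(): hands the job in; it is judged then, once.
Trained networks look in the newest picture that a camera, given by its name, has taken for a name from the list of things; names that differ only in an ending like _2 or _b are one class to them, and where a whole thing is asked for, a point or a joint stands for the part that bears it (a point fixed in the world has none). Each returns a list of dicts, best first, with "score" (0 to 1); they miss things now and then, are a little off and sometimes report something else, mostly with a low value. They report only what shows in the picture. A call takes as long as a camera call.
- optics.boxes_of(label, camera): "box" ([centre column, centre row, width, height] in pixels, round what is visible of it).
The state is a dict: "clock": time; "q": joint angles; "qd": joint speeds; "effort": joint torques, N m; "eef_pos": TCP position; "ee_rot": TCP orientation; "force": force on the tool from outside, world axes, zero at the start; "wrist_torque": the same for the moment, N m; "gripper_width": finger opening in m; "grip_force": force on a finger pad.
Only numpy, scipy, OpenCV 4.12 (cv2) and the standard library are available. Lean on these libraries where they do the work, as an engineer would, in place of code of your own. Each camera call takes 0.05 s, during which the arm holds its last target. There are 200 camera calls.

## Working session

There is one attempt and no reset: what is moved stays moved. The work goes in short steps, Python scripts to look and compute and a shell command to move; the robot and the scene stay as the last step left them, time stands still between calls to the robot, and variables do not carry over. Pictures are saved under pics/ and viewed, at most 10 in all, crops included, and the job is handed in when it is done.

```bash
mkdir -p pics; python3 - <<'E'
from bench import env, optics
import cv2,numpy as np
s=env.observe();print(s['clock'],s['eef_pos'],s['ee_rot'],s['gripper_width'])
ims=[]
for n in ("scene","side"):
    im=optics.get_image(n)[:,:,::-1];cv2.imwrite(f'pics/{n}0.png',im)
    for l in ("vent_cabinet","plain_cabinet","vent_door_bar","plain_door_bar","saline_bottle"):
        print(n,l,[(np.round(d['box']).astype(int).tolist(),round(d['score'],2)) for d in optics.boxes_of(l,n)[:2]])
    c=optics.camera_info(n);print({k:(np.round(v,3).tolist()) for k,v in c.items() if k!='name'})
E
```

```text
0.0 [ 0.2029035  -0.53773106  0.23082864] [-3.14048932e+00  3.47171813e-05  3.60823703e-01] 0.08522978626423977
scene vent_cabinet []
scene plain_cabinet [([348, 155, 32, 54], 0.75)]
scene vent_door_bar [([349, 155, 26, 47], 0.4)]
scene plain_door_bar [([349, 154, 25, 49], 0.79)]
scene saline_bottle []
{'fx': 466.101, 'fy': 466.101, 'cx': 320.349, 'cy': 192.377, 'k1': -0.094, 'extrinsics': [[-0.818, -0.575, -0.011, 0.545], [-0.361, 0.528, -0.769, 0.239], [0.448, -0.625, -0.639, 0.992], [0.0, 0.0, 0.0, 1.0]]}
side vent_cabinet [([322, 206, 61, 77], 0.62)]
side plain_cabinet [([379, 196, 62, 64], 0.79)]
side vent_door_bar [([326, 233, 57, 8], 0.67), ([387, 192, 40, 61], 0.6)]
side plain_door_bar []
side saline_bottle [([237, 253, 40, 77], 0.62)]
{'fx': 392.096, 'fy': 392.096, 'cx': 322.281, 'cy': 203.219, 'k1': -0.073, 'extrinsics': [[-0.256, -0.967, -0.016, 0.281], [-0.468, 0.138, -0.873, 0.362], [0.846, -0.216, -0.487, 0.514], [0.0, 0.0, 0.0, 1.0]]}
```

```bash
python3 - <<'E'
import cv2
a=cv2.imread('pics/scene0.png');b=cv2.imread('pics/side0.png')
cv2.imwrite('pics/scene0v.png',cv2.resize(a[60:300,220:540],None,fx=2.5,fy=2.5,interpolation=2))
cv2.imwrite('pics/side0v.png',cv2.resize(b[140:300,200:440],None,fx=3.33,fy=3.33,interpolation=2))
E
```

```text
(no output)
```

View pics/scene0v.png

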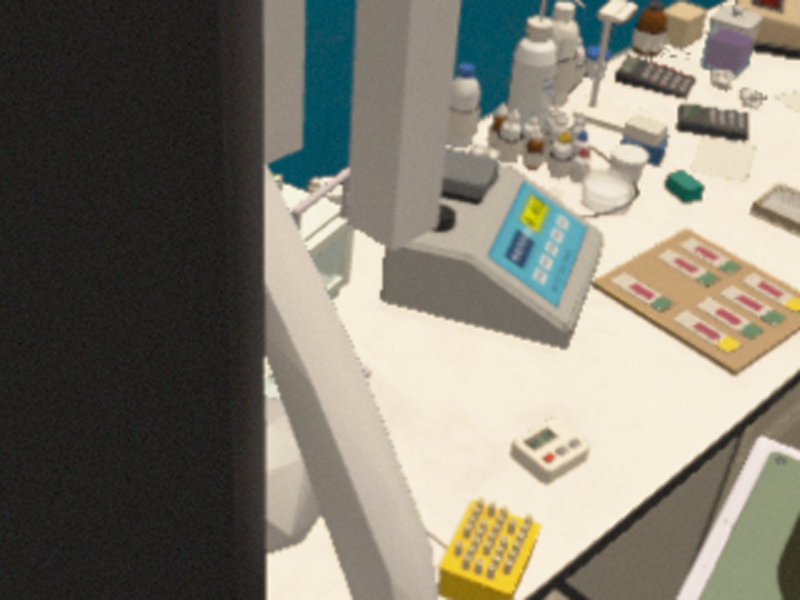

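View pics/side0v.png

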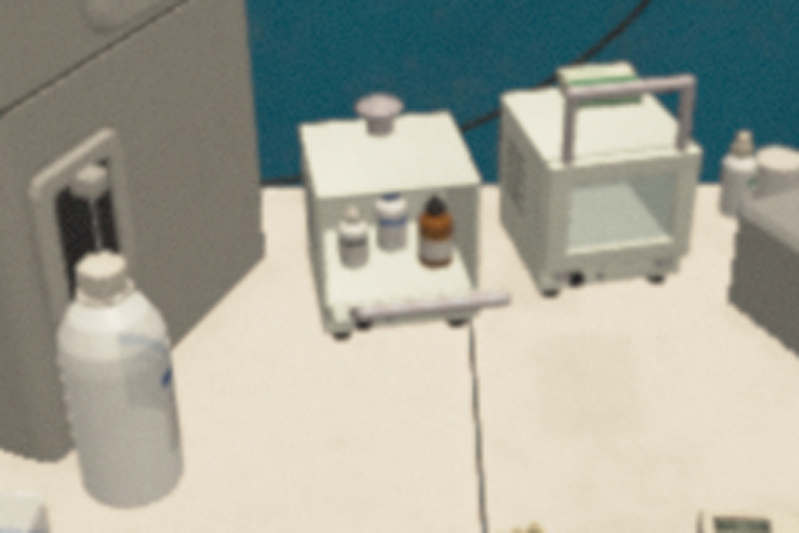

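The side view shows the vented cabinet on the left with its door down (bar ends at crop (355,313) and (508,298)). The plain cabinet is on the right and shut (bar ends at (567,90) and (693,80)). The bottle is at the far left. In the scene view the arm blocks the cabinets.

```bash
cat > h.py <<'E'
import numpy as np, cv2
from bench import env, optics
from scipy.optimize import least_squares
def cam(n):
    c=optics.camera_info(n);E=np.array(c['extrinsics']);return c,E
def ray(n,uv,ce=None):
    c,E=ce or cam(n)
    d=np.array([(uv[0]-c['cx'])/c['fx'],(uv[1]-c['cy'])/c['fy']]);u=d.copy()
    for _ in range(20): u=d/(1+c['k1']*(u@u))
    R=E[:3,:3];return -R.T@E[:3,3], R.T@np.array([u[0],u[1],1])
def onz(n,uv,z,ce=None):
    o,d=ray(n,uv,ce);return o+d*(z-o[2])/d[2]
def proj(P,ce):
    c,E=ce;p=np.atleast_2d(P)@E[:3,:3].T+E[:3,3];u=p[:,:2]/p[:,2:];u=u*(1+c['k1']*(u**2).sum(1,keepdims=True))
    return u*[c['fx'],c['fy']]+[c['cx'],c['cy']]
def tf(p,L):
    c,s=np.cos(p[2]),np.sin(p[2]);L=np.atleast_2d(L)
    return np.c_[p[0]+c*L[:,0]-s*L[:,1],p[1]+s*L[:,0]+c*L[:,1],L[:,2]]
def bar(p,a,hx,hw=.045):
    x=hx-.15*np.sin(a);z=.037+.15*np.cos(a)
    return tf(p,[[x,hw,z],[x,-hw,z]])
E
python3 - <<'E'
from h import *
f=lambda u:(200+u[0]/3.33,140+u[1]/3.33)
ce=cam('side')
for nm,pts,z in [('ventroof FL FR BR BL',[(318,198),(478,184),(450,113),(300,124)],.132),('plainroof BL FL FR',[(502,92),(553,163),(700,148)],.132),('plainbar',[(567,90),(693,80)],.187),('ventbar.062',[(355,313),(508,298)],.062),('ventbar.118',[(355,313),(508,298)],.118)]:
    print(nm,[np.round(onz('side',f(p),z,ce)[:2],3).tolist() for p in pts])
L=np.array([[-.06,.06,.132],[-.06,-.06,.132],[.06,-.06,.132],[.06,.06,.132]])
V=np.array([f(p) for p in [(318,198),(478,184),(450,113),(300,124)]]);P=np.array([f(p) for p in [(553,163),(700,148),(502,92)]])
rv=least_squares(lambda p:(proj(tf(p,L),ce)-V).ravel(),[.7,.1,0]);rp=least_squares(lambda p:(proj(tf(p,L[[0,1,3]]),ce)-P).ravel(),[.7,-.1,0])
print(rv.x,rv.fun.round(1),rp.x,rp.fun.round(1))
B=np.array([f(p) for p in [(355,313),(508,298)]])
r=least_squares(lambda q:(proj(bar(rv.x,q[0],-.054,q[1]),ce)-B).ravel(),[1.2,.045]);print(r.x,r.fun,bar(rv.x,r.x[0],-.054))
print(bar(rp.x,0,-.054), 'bottle',onz('side',f((130,485)),0,ce))
E
```

```text
ventroof FL FR BR BL [[0.603, 0.194], [0.591, 0.08], [0.712, 0.065], [0.726, 0.184]]
plainroof BL FL FR [[0.739, 0.013], [0.607, 0.017], [0.599, -0.097]]
plainbar [[0.612, 0.007], [0.603, -0.088]]
ventbar.062 [[0.557, 0.181], [0.545, 0.071]]
ventbar.118 [[0.474, 0.197], [0.464, 0.1]]
[ 0.65815657  0.13079307 -0.09998155] [-1.  -0.2  1.1 -0.5  0.1  0.  -0.1  0.4] [ 0.66644889 -0.04319564 -0.03567335] [-0.9 -0.3  0.4 -1.1  0.6  1.6]
[1.03659712 0.04932848] [-0.98379626  0.17128572 -1.03140072  0.01758443] [[0.48046116 0.19384463 0.1133728 ]
 [0.47147781 0.10429409 0.1133728 ]]
[[ 0.61408821  0.00370169  0.187     ]
 [ 0.61087829 -0.08624105  0.187     ]] bottle [0.49010503 0.35004647 0.        ]
```

```bash
python3 -m jog '[[0,0,-8,-7.1,0],[0,0,-8,-7.1,0],[0,0,-8,-7.1,0],[0,0,-8,-7.1,0],[0,0,-8,-7.1,0],[0,0,-8,-7.1,0],[0,0,-8,-7.1,0],[0,0,-8,-7.1,0]]'
```

```text
clock: 1.27
eef_pos: [0.2029, -0.538, 0.2957]
ee_rot: [-3.141, 0.0, 1.358]
force: [0.1, 1.3, -0.2]
gripper_width: 0.0427
grip_force: 0.0
```

```bash
python3 -m jog '[[0,0,0,-6.4,0],[30,22,0,0,0],[30,22,0,0,0],[30,22,0,0,0],[30,22,0,0,0],[30,22,0,0,0],[30,22,0,0,0],[30,22,0,0,0]]'
```

```text
clock: 1.93
eef_pos: [0.3794, -0.3442, 0.2954]
ee_rot: [3.141, 0.0, 1.464]
force: [1.4, -0.0, -0.2]
gripper_width: 0.0426
grip_force: 0.0
```

```bash
python3 -m jog '[[34,6,0,0,0],[34,6,0,0,0],[34,6,0,0,0],[34,6,0,0,0],[34,6,0,0,0],[34,6,0,0,0],[34,6,0,0,0],[34,6,0,0,0]]'
```

```text
clock: 2.6
eef_pos: [0.4555, -0.0787, 0.2955]
ee_rot: [3.141, 0.0, 1.464]
force: [-0.2, -0.3, 0.1]
gripper_width: 0.0429
grip_force: 0.0
```

```bash
python3 -m jog '[[34,0,0,0,0],[34,0,0,0,0],[34,0,0,0,0],[34,0,0,0,0],[34,0,0,0,0],[34,0,0,0,0],[25,0,0,0,0],[0,0,0,0,0]]'
python3 - <<'E'
from h import *
print(np.round(env.observe()['q'],2))
for n in ("wrist","scene"):
    ce=cam(n);im=optics.get_image(n)[:,:,::-1].copy()
    for l in ("vent_door_bar","plain_door_bar"):
        print(n,l,[(np.round(d['box']).astype(int).tolist(),round(d['score'],2)) for d in optics.boxes_of(l,n)[:2]])
    cv2.imwrite(f'pics/{n}1.png',im)
    for p,a in (([.658,.131,-.1],1.037),([.666,-.043,-.036],0)):
        print(proj(bar(p,a,-.054),ce).round(0).tolist())
cv2.imwrite('pics/c1.png',np.vstack([cv2.resize(cv2.imread(f'pics/{n}1.png'),(480,300)) for n in ("wrist","scene")]))
E
```

```text
clock: 3.27
eef_pos: [0.4793, 0.1525, 0.2952]
ee_rot: [-3.141, -0.002, 1.469]
force: [-0.1, 0.8, -0.2]
gripper_width: 0.0423
grip_force: 0.0
[-0.17  0.54 -0.35  1.63  0.21  1.01 -0.68]
wrist vent_door_bar [([361, 174, 116, 111], 0.58)]
wrist plain_door_bar [([437, 324, 40, 152], 0.9)]
[[315.0, 137.0], [315.0, 221.0]]
[[471.0, 331.0], [462.0, 397.0]]
scene vent_door_bar [([329, 213, 4, 9], 0.55), ([348, 214, 44, 12], 0.27)]
scene plain_door_bar [([349, 154, 23, 47], 0.64)]
[[339.0, 230.0], [363.0, 209.0]]
[[336.0, 142.0], [357.0, 126.0]]
```

View pics/c1.png

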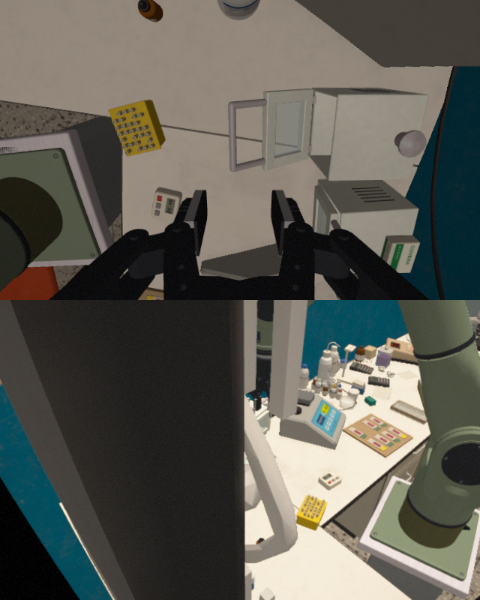

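The wrist view shows the vent bar as a near-vertical strip at about full-frame column 310, rows 136–227. The plain cabinet's frame is at lower right. I'll refine this on a zoomed crop.

```bash
python3 - <<'E'
import cv2
a=cv2.imread('pics/wrist1.png')
cv2.imwrite('pics/c2.png',cv2.resize(a[100:400,280:580],None,fx=2,fy=2,interpolation=2))
E
```

```text
(no output)
```

View pics/c2.png

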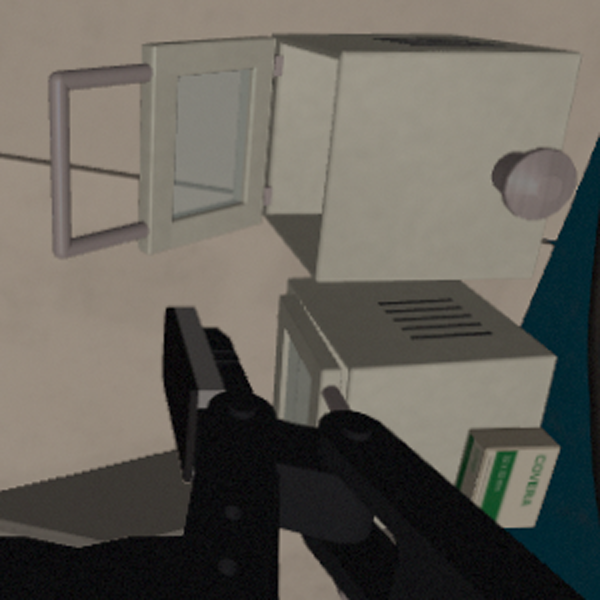

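Zoomed crop of the wrist view:
- **Vent bar:** centreline runs from (57,78) to (63,252).
- **Vent roof corners:** (340,53), (317,280), (580,53), (537,278).
- **Plain roof, left edge:** (348,368) to (555,355), with the left end of its bar at about (333,390).

```bash
python3 - <<'E'
from h import *
cs=cam('side');cw=cam('wrist')
f=lambda a:np.array(a)/3.33+[200,140]
g=lambda a:np.array(a)/2.+[280,100]
L=np.array([[-.06,.06,.132],[-.06,-.06,.132],[.06,-.06,.132],[.06,.06,.132]])
def V(q):
    p=q[:3];b=bar(p,q[3],q[4])
    return np.r_[proj(tf(p,L),cs)-f([(318,198),(478,184),(450,113),(300,124)]),proj(tf(p,L),cw)-g([(340,53),(317,280),(537,278),(580,53)]),proj(b,cs)-f([(358,313),(504,298)]),proj(b,cw)-g([(57,78),(63,252)])].ravel()
r=least_squares(V,[.66,.13,-.1,1.1,-.055],loss='soft_l1');print(r.x.round(3),r.fun.round(1));b=bar(r.x,r.x[3],r.x[4]);print(b,b.mean(0))
print('shut',bar(r.x,0,r.x[4]).mean(0))
def P(q):
    return np.r_[proj(tf(q,L[[0,1,3]]),cs)-f([(553,163),(700,148),(502,92)]),proj(tf(q,L[[0,3]]),cw)-g([(348,368),(555,355)]),proj(bar(q,0,q[3]),cs)-f([(570,89),(689,80)])].ravel()
r=least_squares(P,[.66,-.04,-.05,-.055],loss='soft_l1');print(r.x.round(3),r.fun.round(1),bar(r.x,0,r.x[3]).mean(0))
E
```

```text
[ 0.663  0.124 -0.091  1.013 -0.066] [ 1.7 -1.5  3.4 -1.9  1.9 -1.1  2.1 -0.6  0.3 -2.4 -1.1  0.5 -1.9 -1.
  1.7 -2.4  4.3 -0.4  2.4 -0.3  0.4  0.6 -0.5 -2.3]
[[0.47488796 0.18610981 0.11633506]
 [0.46668115 0.09648477 0.11633506]] [0.47078455 0.14129729 0.11633506]
shut [0.59755677 0.12968897 0.187     ]
[ 0.673 -0.049 -0.071 -0.062] [-0.8 -2.   0.7 -2.1  2.2  0.  -0.1 -1.8 -0.2 -0.4  1.1 -0.4  0.6 -0.9] [ 0.61135727 -0.04417199  0.187     ]
```

```bash
python3 -m jog '[[-5,-4,25,0,0],[-5,-4,25,0,0],[0,0,30,0,0],[0,0,30,0,0],[0,0,30,0,0],[0,0,25,0,0],[0,0,15,0,0],[0,0,15,0,0]]'
python3 -m jog '[[0,0,0,0,-1],[0,0,0,0,-1],[0,0,0,0,-1],[0,0,0,0,-1],[0,0,0,0,-1],[0,0,0,0,-1]]'
```

```text
clock: 4.23
eef_pos: [0.4706, 0.1375, 0.0992]
ee_rot: [-3.141, 0.0, 1.463]
force: [0.9, 0.0, -0.3]
gripper_width: 0.0424
grip_force: 0.0
clock: 4.73
eef_pos: [0.4693, 0.1381, 0.1013]
ee_rot: [-3.139, 0.001, 1.464]
force: [-12.3, 1.2, 4.9]
gripper_width: 0.0081
grip_force: 58.6
```

```bash
python3 -m jog '[[0,4,-6.2,0,-1],[0,4.5,-6,0,-1],[0,5,-5.8,0,-1],[0,5,-5.5,0,-1],[0,5.4,-5.2,0,-1],[0,5.6,-5,0,-1],[0,5.9,-4.7,0,-1],[0,6,-4.4,0,-1]]'
```

```text
clock: 5.4
eef_pos: [0.5099, 0.1345, 0.145]
ee_rot: [-3.138, -0.0, 1.465]
force: [-20.4, 5.0, 19.0]
gripper_width: 0.0074
grip_force: 59.1
```

```bash
python3 -m jog '[[0.3,5.3,-5.5,0,-1],[0.3,6.5,-3.8,0,-1],[0,6.7,-3.4,0,-1],[0.3,6.8,-3.1,0,-1],[0,7,-2.7,0,-1],[0,7.1,-2.4,0,-1]]'
```

```text
clock: 5.9
eef_pos: [0.5511, 0.1308, 0.1657]
ee_rot: [3.141, -0.001, 1.464]
force: [-4.0, 3.2, -0.6]
gripper_width: 0.0076
grip_force: 61.9
```

```bash
python3 -m jog '[[0,7.2,-2,0,-1],[0,7.3,-1.6,0,-1],[0,7.4,-1.2,0,-1],[0,7.5,-0.9,0,-1],[0,7.5,-0.5,0,-1]]'
```

```text
clock: 6.32
eef_pos: [0.5879, 0.1273, 0.172]
ee_rot: [3.141, -0.002, 1.464]
force: [-2.3, 4.8, 2.3]
gripper_width: 0.0075
grip_force: 62.8
```

```bash
python3 -m jog '[[0,5,0,0,-1],[0,4,0,0,-1],[0,0,0,0,-1]]'
```

```text
clock: 6.57
eef_pos: [0.5954, 0.1266, 0.1721]
ee_rot: [-3.139, -0.001, 1.465]
force: [-17.4, 3.6, 14.3]
gripper_width: 0.0076
grip_force: 64.1
```

```bash
python3 -m jog '[[0,2,-0.5,0,-1],[0,0,0,0,-1]]'
```

```text
clock: 6.73
eef_pos: [0.5955, 0.1266, 0.1721]
ee_rot: [-3.135, -0.0, 1.465]
force: [-27.2, 4.1, 16.1]
gripper_width: 0.0078
grip_force: 64.3
```

```bash
python3 -m jog '[[0,0,0,0,-0.3],[0,0,0,0,0],[0,0,0,0,0],[0,0,0,0,0],[0,0,-20,0,0],[0,0,-30,0,0],[0,0,-30,0,0],[0,0,-20,0,0]]'
python3 - <<'E'
from h import *
print(env.observe()['eef_pos'])
im=optics.get_image('side')[:,:,::-1];cw=cam('wrist');w=optics.get_image('wrist')[:,:,::-1]
cv2.imwrite('pics/c3.png',np.vstack([cv2.resize(im[140:300,200:440],(480,320)),cv2.resize(w,(480,300))[:280]]))
cv2.imwrite('pics/w3.png',w)
E
```

```text
clock: 7.4
eef_pos: [0.5991, 0.1255, 0.2738]
ee_rot: [3.139, -0.001, 1.464]
force: [-0.1, 0.1, 0.6]
gripper_width: 0.0427
grip_force: 0.0
[0.59913541 0.12550094 0.27379129]
```

View pics/c3.png

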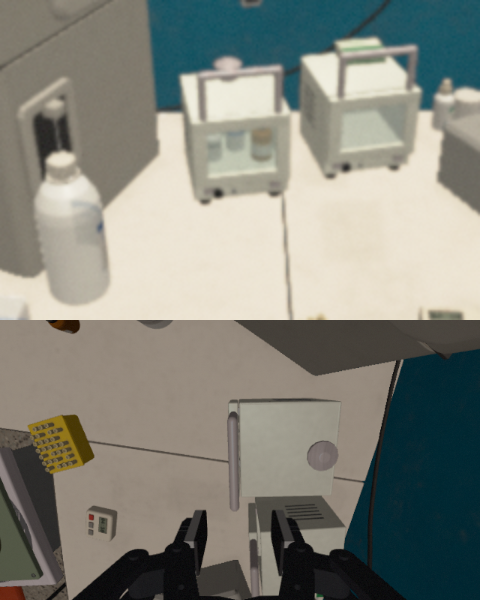

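The side view shows the vent door upright and shut, and the other cabinet still shut. The wrist view shows the vent bar parallel to its roof edge. Next is the plain door.

```bash
python3 -m jog '[[0,0,0,-2,0],[-29,4,0,0,0],[-30,4,0,0,0],[-30,4,0,0,0],[-30,4,0,0,0],[-30,4,0,0,0],[-20,4,0,0,0],[0,0,0,0,0]]'
python3 - <<'E'
from h import *
s=env.observe();print(s['eef_pos'],s['ee_rot'])
cw=cam('wrist');w=optics.get_image('wrist')[:,:,::-1].copy()
q=np.array([.673,-.049,-.071]);b=bar(q,0,-.062);p=proj(b,cw);print(p)
for u in p: cv2.circle(w,tuple(int(v) for v in u),2,(0,0,255),-1)
cv2.imwrite('pics/c4.png',w)
E
```

```text
clock: 8.17
eef_pos: [0.6105, -0.0501, 0.2701]
ee_rot: [-3.141, 0.002, 1.493]
force: [-0.3, -0.6, -0.4]
gripper_width: 0.043
grip_force: 0.0
[ 0.61052687 -0.05007229  0.27013215] [-3.14123973e+00  2.31724947e-03  1.49311612e+00]
[[318.3583161  141.88263491]
 [318.9907612  257.04147638]]
```

View pics/c4.png

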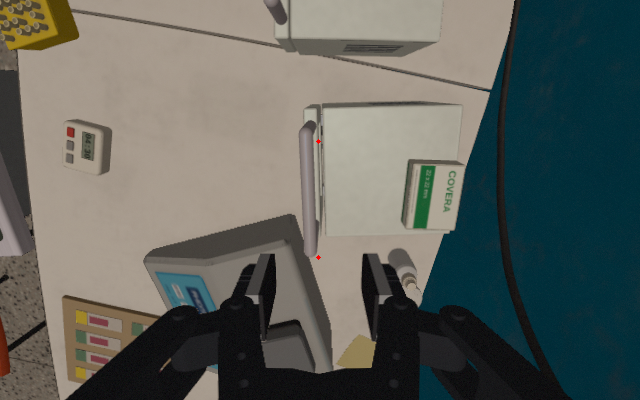

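The wrist view shows the plain bar running from (306,130) to (311,252), about 7 mm nearer and 7 mm further left than my estimate. I'll correct for that and descend.

```bash
python3 -m jog '[[6,-3.5,0,-2.2,0],[6,-3.5,10,0,0],[0,0,20,0,0],[0,0,20,0,0],[0,0,20,0,0],[0,0,15,0,0],[0,0,14,0,0],[0,0,0,0,0]]'
python3 -m jog '[[0,0,0,0,-1],[0,0,0,0,-1],[0,0,0,0,-1],[0,0,0,0,-1],[0,0,0,0,-1],[0,0,0,0,-1]]'
```

```text
clock: 8.88
eef_pos: [0.6029, -0.0307, 0.1694]
ee_rot: [-3.138, -0.001, 1.541]
force: [0.1, 0.2, -0.2]
gripper_width: 0.0425
grip_force: 0.0
clock: 9.38
eef_pos: [0.6045, -0.0319, 0.1729]
ee_rot: [3.14, -0.001, 1.538]
force: [-1.0, 2.4, 5.2]
gripper_width: 0.0076
grip_force: 58.6
```

```bash
python3 -m jog '[[0,-7.5,0.2,0,-1],[0,-7.5,0.6,0,-1],[0,-7.4,0.9,0,-1],[0,-7.4,1.3,0,-1],[0,-7.3,1.7,0,-1],[0,-7.2,2,0,-1],[0,-7.1,2.4,0,-1],[0,-7,2.7,0,-1]]'
```

```text
clock: 10.05
eef_pos: [0.5467, -0.0292, 0.1607]
ee_rot: [3.138, -0.002, 1.538]
force: [10.7, 6.7, -11.9]
gripper_width: 0.0073
grip_force: 58.1
```

```bash
python3 -m jog '[[0.3,-6.6,4.1,0,-1],[0.3,-6.6,3.7,0,-1],[0.3,-6.4,3.8,0,-1],[0.3,-6.3,4.1,0,-1],[0,-6.1,4.4,0,-1],[0,-5.9,4.7,0,-1],[0,-5.7,5,0,-1],[0,-5.4,5.2,0,-1]]'
```

```text
clock: 10.72
eef_pos: [0.4983, -0.027, 0.1257]
ee_rot: [3.137, -0.001, 1.538]
force: [-0.2, 1.6, 2.6]
gripper_width: 0.0073
grip_force: 58.7
```

```bash
python3 -m jog '[[0,-5.1,5.5,0,-1],[0,-4.8,5.8,0,-1],[0,-4.5,6,0,-1],[0,-4.2,6.2,0,-1],[0,-3.9,6.4,0,-1],[0,-3.5,6.6,0,-1],[0,-3.2,6.8,0,-1],[0,-2.9,6.9,0,-1]]'
```

```text
clock: 11.38
eef_pos: [0.4677, -0.0255, 0.0755]
ee_rot: [3.135, -0.002, 1.538]
force: [14.3, 3.7, -0.8]
gripper_width: 0.0075
grip_force: 58.7
```

```bash
python3 -m jog '[[0,-1.5,7.1,0,-1],[0,-2,7.2,0,-1],[0,-1.5,7.3,0,-1],[0,-1.3,7.3,0,-1],[0,0,1.5,0,-1],[0,0,1.5,0,-1],[0,0,0,0,-1]]'
```

```text
clock: 11.97
eef_pos: [0.4619, -0.0259, 0.045]
ee_rot: [3.133, -0.001, 1.537]
force: [7.2, 0.1, 41.0]
gripper_width: 0.0075
grip_force: 74.2
```

```bash
python3 -m jog '[[0,0,-0.5,0,-0.3],[0,0,0,0,0],[0,0,0,0,0],[0,0,0,0,0],[0,0,-25,0,0],[0,0,-40,0,0],[0,0,-40,0,0],[0,0,-40,0,0]]'
python3 -m jog '[[0,0,-40,0,0],[-30,-10,-20,0,0],[-35,-10,0,0,0],[-35,-10,0,0,0],[-35,-10,0,0,0],[-35,-10,0,0,0],[0,0,0,0,0],[0,0,0,0,0]]'
python3 - <<'E'
from h import *
im=optics.get_image('side')[:,:,::-1];w=optics.get_image('wrist')[:,:,::-1]
print(env.observe()['force'])
cv2.imwrite('pics/c5.png',cv2.resize(im[130:300,200:450],(750,510)))
ce=cam('side');q=np.array([.668,-.043,-.04])
for a in (1.3,1.35,1.4): print(a,(proj(bar(q,a,-.064),ce)-[200,130])*3)
E
```

```text
clock: 12.63
eef_pos: [0.4579, -0.0262, 0.1902]
ee_rot: [-3.141, -0.0, 1.538]
force: [1.0, 0.0, 0.3]
gripper_width: 0.0427
grip_force: 0.0
clock: 13.3
eef_pos: [0.402, -0.1961, 0.2482]
ee_rot: [-3.141, -0.0, 1.534]
force: [0.2, 1.0, -0.0]
gripper_width: 0.0427
grip_force: 0.0
[ 0.06175699 -0.37783799 -0.39588569]
1.3 [[573.08465812 327.98308622]
 [685.18859524 311.4544963 ]]
1.35 [[573.27641254 337.47916974]
 [685.11674889 320.78721172]]
1.4 [[573.27763562 346.74117391]
 [684.81582312 329.89887566]]
```

View pics/c5.png

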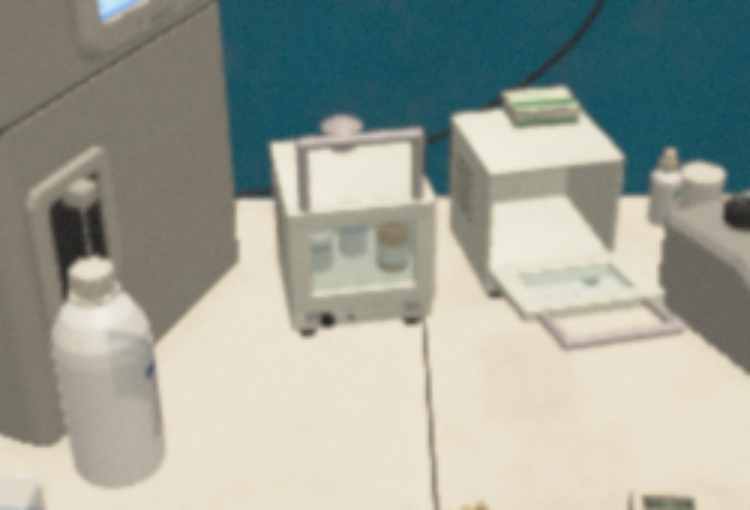

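The vent door is shut. The plain bar's ends at (565,344) and (680,328) match the 1.4 rad prediction. The bottle and carton are in place and the gripper is clear.

```bash
python3 -c "
from bench import workorder
print(workorder.close_job())"
```

```text
the job is handed in; nothing more can be done
None
```

The vented cabinet's door is fully shut, the plain cabinet's door was then pulled all the way down to its stop, the bottle was left standing where it was, and the job was handed in at about 13 s of the 51 s allowed.

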